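Set and lock the depth stop on a pin

TASK

Set the gauge stand to the white pin in the middle of the pad in its nest: with the clamp still loose, lower the depth rod gently until its foot rests on the pin's head, touching but never pressing hard (keep under about 15 N). Then turn the clamp lever clockwise as far as it goes, so that the stop is locked tight in touch with the pin, and let go. Leave the loose things around the stand alone.

Things in the scene. Friction and masses are not known exactly. Their poses are not given: they have to be found in the camera images.
- stand: Fixed gauge stand: aluminium base 170 (x) x 235 (y) x 30 mm, a column at its +y side (axis at y = +115), and an arm (top 175 mm above the table) to the guide head of the upright depth rod. Origin on the table, on the rod's axis; own x, y level, z up. Above the head stand only the rod, the cam and the lever (arm up to 198 mm, post 244 mm).
- depth_rod: The depth stop: upright 16 mm steel rod, black knob (32 mm across, 40 tall) on top. Origin: centre of its foot's underside. Slides only up and down, 60 mm (foot at most 120 mm above the table), and stays where left: weight about 3 N, guide friction 6 N, so 2 to 4 N push it down while unclamped. Grip or push it by the knob. The foot on the pin is hard: contact force rises steeply.
- foot: The flat round foot, 22 mm across, 12 mm tall, at the rod's lower end, fixed to the rod; origin at the centre of its underside.
- knob_top (a point): Centre of the top face of the rod's knob, 175 mm above the foot's underside. Moves with the rod.
- clamp_lever (a joint): Lever angle about its upright pivot, rad: 0 loose (lever along the stand's +x, turned 0.2 towards +y), growing clockwise seen from above, hard stop at 1.745 (along the stand's -y). Starts at 0 to 0.4. Needs some 4 N at the post; from about 1.15 the cam bears on the rod's clamp sleeve and it goes stiffer (5 to 10 N); well clamped over the last 0.2 before the stop. Stays where left.
- lever_post (a point): Top centre of the lever's upright black post, 16 mm across, standing 42 mm above the lever arm, 85 mm from the pivot, its top 244 mm above the table. Moves with the lever.
- lever_pivot (a point): Point on the lever's upright pivot axis at the top of the lever arm, 198 mm above the table; fixed to the stand, 29 mm from the rod's axis on the stand's -y side.
- cam: The steel eccentric cam of 32 mm under the lever, which turns with it and presses on the split brass clamp sleeve (21 mm across) round the rod. Origin on the pivot, 172 mm above the table.
- pad: Black perforated plastic pad, 124 x 124 mm, 20 mm thick, held fixed in the nest. Origin under its centre, on the rod's axis. The part to be gauged is the white plastic pin in its middle, right under the foot: a round flat head 18 mm across that stands above the pad's top by some 4 to 20 mm, different each time; this height is not measured and must be found by touch.
- nest: The height-adjustable steel table, 140 x 140 mm, that holds the pad below the rod, fixed, its height different each time; origin under its plate's centre, the plate 12 mm thick.
- loose_pad: bystander: a white perforated pad like the one in the nest, lying on the table beside the stand; origin under its centre
- screwdriver: bystander: a screwdriver lying on the table on the robot's side of the stand; origin under its middle
- wrench: bystander: a wrench lying on the table on the far side of the stand; origin under its middle
- bin: bystander: a small open grey bin, 120 x 90 x 50, left of the stand's column; origin under its centre
- jar: bystander: a closed jar, 60 across, 90 tall, near the stand; origin under its centre

How it is judged (in metres and radians):
On the way, in this order (a step that is already met when the one before it is completed fails the run):
1. the rod's foot rests on the pin while the clamp is still loose (contact force between foot and anything else above 0.5 N and contact force between cam and anything else below 2 N), for 0.3 s.
2. the clamp is tight, the foot still touching the pin (contact force between foot and anything else above 0.5 N and contact force between cam and anything else above 25 N), for 0.2 s.
At the end, for the whole second after the job is handed in: The rod's foot touches the pin (contact force above 0.5 N), the cam presses on the clamp sleeve with more than 25 N (lever within about 0.3 rad of its stop), and the lever is at rest (all of step 2 and velocity of joint clamp_lever between -0.05 and 0.05 rad/s).
It fails at once if the foot presses on the pin with more than 15 N (contact force between foot and anything else above 15 N).
It fails at once if the clamp is tightened before the foot touches the pin (contact force between cam and anything else above 15 N and contact force between foot and anything else below 0.05 N).
It fails at once if a loose thing beside the stand is shifted by more than 20 mm (distance of any of loose_pad, screwdriver, wrench, bin, jar from where it was at the start of the episode above 0.02 m).
It also fails if it takes over 72 s, if anything falls off the work surface, if the arm or the gripper's body presses on something with over 40 N, if the wrist force passes 120 N, or if a joint passes its speed limit or range.

ROBOT

A 6-joint arm with a two-finger parallel gripper is mounted at the origin on the work surface. World frame = base frame: x ahead of the robot, y to its left, z up, the work surface at z = 0. Lengths are in m, angles in degrees, forces in N, time in s.
With the tool pointing down it reaches from about 0.4 to 0.825 m from the base axis. Payload 7 kg.
Tool frame: the origin (TCP) lies on the centre line of the jaws, within the pads' length; the fingertips stand 19 mm ahead of it and the grasp point (between the pads) is the TCP (r.tip_extent is the distance from the TCP to the fingertips, in m); z points along the fingers, y is the line along which they close (so a half turn about z gives the same grasp; the last joint's range is limited). The gripper opens to 88 mm and grips with 3 to 60 N. Pads are 19 mm wide; open, the fingers measure 130 mm over their backs; the gripper's body (78 mm by 193 mm) begins 47 mm behind the grasp point.
Start: joints at [-50.3, 20.546, 0.682, 0, -70.136, -16.507], TCP at [0.266, -0.62, 0.246] pointing down, gripper open.
Joint ranges: [-176.03, 176.03], [-82.01, 121.73], [-58.28, 71.71], [-173.87, 95.51], [-174.79, -0.11], [-173.66, 173.66]. Speed limits (degrees/s): [136.94, 136.94, 172.46, 180, 180, 180].

INTERFACE

Orientations are given as [roll, pitch, yaw] about the fixed x, y, z axes, in that order (R = Rz(yaw) Ry(pitch) Rx(roll)).
In Python, from plant import r gives the robot as it stands. The module is installed in compiled form; this text tells all that it offers.
- The arm moves only by the tool jog_arm, never from a script. Its argument "deltas" is a list that holds one entry, the list of rows, each a list of 5 numbers: the opening, from -1 (shut) to 1 (fully open), then the shift along the world's x, y, z in cm, then the turn about the world's z in rad. In form: [[[claw, dx, dy, dz, turn], ...]]. A call has 1 to 8 rows; each row shifts and turns the commanded pose from where the row before left it; what a row does not reach is not made up. A row lasts 1/8 s, in which the tool goes at most 62.5 mm and 10.7 degrees, less where a joint would pass 70% of its speed; a pose out of reach is approached as far as the arm can. A call with a gripper value outside its range is refused whole. The fingers move at their own pace and stop on an object; "force" is the grip in N (left out, the last holds). Time passes only in rows, so rows that do not move let the fingers close. It gives the time, the measured TCP pose, the force, the opening and the grip force at its end, in the units of the state.
- r.get_state(): the state, without advancing time (a new reading comes with each control period).
- r.capture(name): name is "scene" or "top" or "wrist"; returns the picture (400x640x3 uint8, blue, green, red); there is no depth.
- r.camera_info(name): a dict with "fx", "fy", "cx", "cy" (pixels), "view" (4x4, takes a point from world to camera coordinates). Camera axes: x right, y up, looking along -z (the intrinsics and any distortion apply to the point x, -y, -z); pixel columns grow to the right and rows downward; lengths in m; the calibration is good to about 2 mm. The wrist camera is an equidistant fisheye: a pixel r from the principal point sees the ray r / f radians off the axis. A picture is of the moment at which its call begins: read the wrist's pose just before it. camera_info takes no time and is no camera call; for the wrist camera it gives the pose at the moment of the call.
- r.close_job(): hands the job in; it is judged then, once.
The state is a dict: "time_s": time; "joints": joint angles; "qd": joint speeds; "joint_torque": joint torques, N m; "tcp_pos": TCP position; "eef_rot": TCP orientation; "contact_force": force on the tool from outside, world axes, zero at the start; "moment": the same for the moment, N m; "gripper_width": finger opening in m; "gripper_force": force on a finger pad.
Only numpy, scipy, OpenCV 4.12 (cv2) and the standard library are available. Lean on these libraries where they do the work, as an engineer would, in place of code of your own. Each camera call takes 0.05 s, during which the arm holds its last target. There are 200 camera calls.

## Working session

There is one attempt and no reset: what is moved stays moved. The work goes in short steps, Python scripts to look and compute and a tool call to move; the robot and the scene stay as the last step left them, time stands still between calls to the robot, and variables do not carry over. Pictures are saved under pics/ and viewed, at most 10 in all, crops included, and the job is handed in when it is done.

Besides the shell and the picture viewer there is one more tool, called after "Emit:" as a command line: name --argument value ..., lists and objects as JSON in quotes. jog_arm: Moves the arm, as the interface text tells. Its arguments: {"type":"object","properties":{"deltas":{"type":"array"},"force":{"type":"number"}},"required":["deltas"]}

```bash
mkdir -p pics; python3 - <<'E'
from plant import r
import cv2
for n in("scene","top"):
    cv2.imwrite(f"pics/{n}0.png",r.capture(n))
    i=r.camera_info(n);print({k:(v.tolist() if hasattr(v,'tolist') else v) for k,v in i.items()})
print(r.get_state())
E
```

```text
{'fx': 424.1852756636072, 'fy': 424.1852756636072, 'cx': 318.0188201793367, 'cy': 197.3595048660939, 'view': [[0.7794695390621283, 0.6264349087502008, 0.002557884555687373, -0.4634010216549669], [-0.3355300808225242, 0.41404317128877305, 0.8461606331970107, 0.027665650502468404], [0.5290054844115541, -0.6604146859422975, 0.5329217954392874, -1.556714793414374], [0.0, 0.0, 0.0, 1.0]]}
{'fx': 434.4734488672244, 'fy': 434.4734488672244, 'cx': 318.8867207195667, 'cy': 196.53246882618097, 'view': [[0.010174484242121487, -0.999906081877027, 0.009181900442666018, 0.018530189474813368], [0.98726845110596, 0.011502703438333229, 0.15864644107085674, -0.5813106774861068], [-0.15873715797268734, 0.007450854913495929, 0.9872927627810367, -1.038939617390536], [0.0, 0.0, 0.0, 1.0]]}
{'time_s': 0.1, 'joints': array([-5.02973924e+01,  2.05873557e+01,  6.38879113e-01, -1.60027820e-02,
       -7.01331061e+01, -1.65067298e+01]), 'qd': array([-0.13416401, -0.10728927,  0.14400368,  0.05931286, -0.09120466,
       -0.06130868]), 'joint_torque': array([-1.50765412e-03, -5.84163094e+01,  2.93750703e+01,  7.01554611e+00,
        1.01432719e-02, -8.13707015e-05]), 'tcp_pos': array([ 0.26568374, -0.62008947,  0.24472041]), 'eef_rot': array([ 1.79917505e+02, -8.75745255e-03, -1.56809565e+02]), 'contact_force': array([-0.03723667, -0.80287655,  0.32876686]), 'moment': array([ 0.02679112,  0.00451883, -0.00866244]), 'gripper_force': 0.0, 'gripper_width': 0.08775056315502901}
```

View pics/scene0.png

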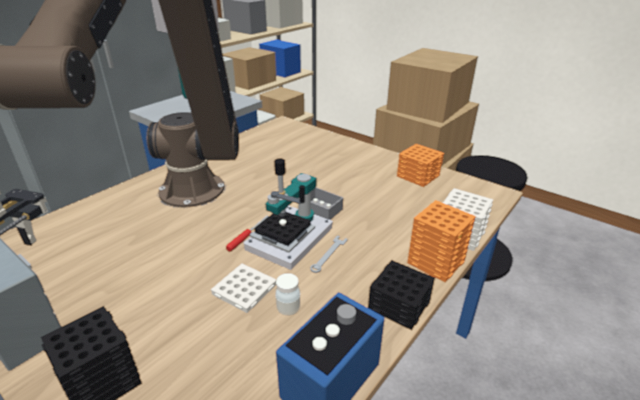

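View pics/top0.png

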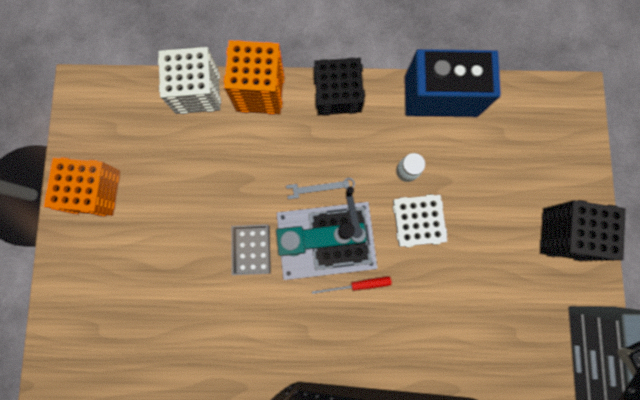

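The top view shows the stand around (325,240), with the knob near (347,230) and the lever post near (350,192). The wrench lies above the stand, the screwdriver below it, and the loose pad and jar to its right. I'll zoom in next.

```bash
python3 - <<'E'
import cv2,numpy as np
a=cv2.imread("pics/top0.png")[170:300,260:400]
b=cv2.imread("pics/scene0.png")[150:270,235:345]
a=cv2.resize(a,None,fx=4,fy=4,interpolation=cv2.INTER_CUBIC)
b=cv2.resize(b,None,fx=5,fy=5,interpolation=cv2.INTER_CUBIC)
cv2.imwrite("pics/t1.png",a);cv2.imwrite("pics/s1.png",b)
E
```

```text
(no output)
```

View pics/t1.png

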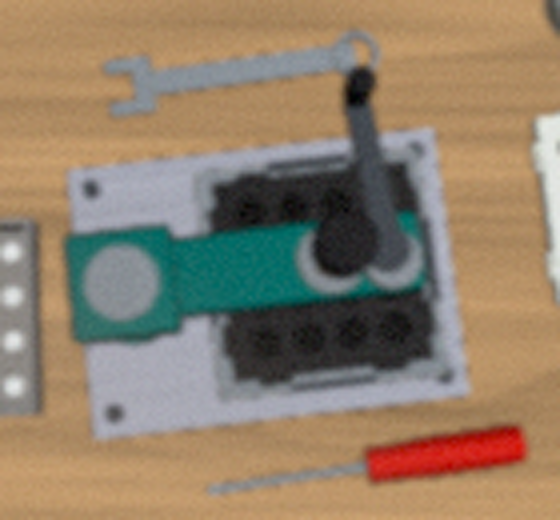

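View pics/s1.png

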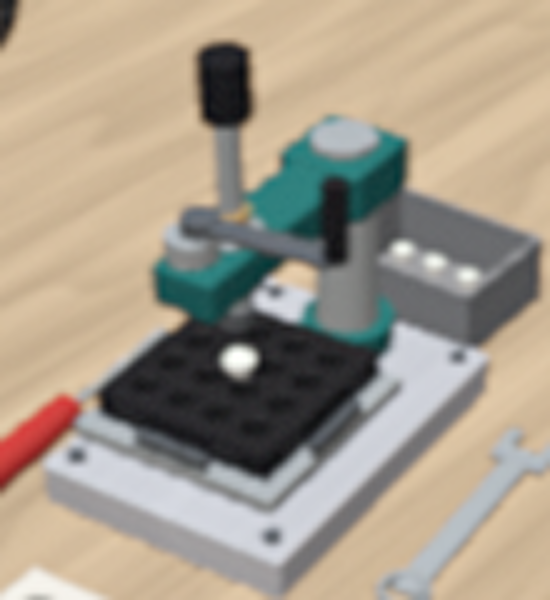

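```bash
cat > fit.py <<'E'
from plant import r
import numpy as np
from scipy.optimize import least_squares
I={n:r.camera_info(n) for n in("top","scene")}
def proj(n,p):
    i=I[n];c=np.array(i["view"])@np.append(p,1)
    return np.array([i["cx"]+i["fx"]*c[0]/-c[2], i["cy"]-i["fy"]*c[1]/-c[2]])
def T(u,v):return np.array([260+u/4,170+v/4])
def S(u,v):return np.array([235+u/5,150+v/5])
def model(q):
    x,y,a,h,l,yc=q
    W=lambda p:np.array([x+np.cos(a)*p[0]-np.sin(a)*p[1],y+np.sin(a)*p[0]+np.cos(a)*p[1],p[2]])
    t=.2-l
    piv=[0,-.029,.198];post=[.085*np.cos(t),-.029+.085*np.sin(t),.244]
    return W,piv,post,[0,0,h+.175]
def res(q):
    W,piv,post,kn=model(q);yc=q[5];o=[]
    C=[(.085,yc+.1175),(.085,yc-.1175),(-.085,yc-.1175),(-.085,yc+.1175)]
    for (a,b),c in zip([(68,170),(434,129),(468,392),(95,438)],C): o.append(proj("top",W([a if 0 else c[0],c[1],.03]))-T(a,b))
    o+=[proj("top",W(kn))-T(345,243),proj("top",W(piv))-T(395,252),proj("top",W(post))-T(361,76)]
    o+=[proj("scene",W(kn))-S(223,52),proj("scene",W(post))-S(335,183),proj("scene",W(piv))-S(200,215)]
    return np.concatenate(o)
if __name__=="__main__":
    s=least_squares(res,[.6,-.03,0,.1,.2,.03],loss="soft_l1")
    np.save("q.npy",s.x);print(s.x.round(4),np.degrees(s.x[2]));print(res(s.x).reshape(-1,2).round(1))
    W,piv,post,kn=model(s.x)
    for p in(piv,post,kn):print(W(p).round(4))
E
python3 fit.py
```

```text
[ 0.4781 -0.026   0.1279  0.1111  0.1215  0.0304] 7.330820150378858
[[-0.7 -0.7]
 [ 0.2 -1.2]
 [ 1.   0.6]
 [-0.4  0.5]
 [-0.2 -0.7]
 [-2.1 -1.1]
 [-0.1  0.3]
 [-1.3  0.1]
 [-1.6 -0.4]
 [-1.4  0.4]]
[ 0.4818 -0.0547  0.198 ]
[ 0.565  -0.0373  0.244 ]
[ 0.4781 -0.026   0.2861]
```

The fit is consistent to about 2 px: rod axis at (0.478, -0.026) and foot at about 0.111. I'll estimate the pin height and start moving, with the fingers shut so I can push on the knob.

```bash
python3 - <<'E'
from fit import *
q=np.load("q.npy");W=model(q)[0]
for z in(.05,.06,.07,.08,.09,.1,.11):print(z,((proj("scene",W([0,0,z]))-[235,150])*5).round(0))
E
```

```text
0.05 [235. 407.]
0.06 [235. 394.]
0.07 [234. 380.]
0.08 [233. 366.]
0.09 [232. 352.]
0.1 [232. 338.]
0.11 [231. 324.]
```

Emit:
jog_arm --deltas '[[[-1,0,0,4.5,0],[-1,0,0,4.5,0],[-1,1.8,5,0,-0.1],[-1,1.8,5,0,-0.1],[-1,1.8,5,0,0],[-1,1.8,5,0,0],[-1,1.8,5,0,0],[-1,1.8,5,0,0]]]' --force 20

```text
time_s: 1.1
tcp_pos: [0.3739, -0.3187, 0.3353]
eef_rot: [180.0, -0.0, -168.3]
contact_force: [1.6, 0.8, 0.7]
gripper_width: 0.0133
gripper_force: 0.0
```

Emit:
jog_arm --deltas '[[[-1,1.8,5,0,0],[-1,1.8,5,0,0],[-1,1.8,5,0,0],[-1,1.8,5,0,0],[-1,1.8,5,0,0],[-1,1.4,4.4,0,0],[-1,0,0,0,0],[-1,0,0,0,0]]]'

```text
time_s: 2.1
tcp_pos: [0.4775, -0.0264, 0.3353]
eef_rot: [-180.0, -0.0, -168.2]
contact_force: [-0.4, -0.1, -0.0]
gripper_width: 0.0005
gripper_force: 0.0
```

Emit:
jog_arm --deltas '[[[-1,0,0,-1.3,0],[-1,0,0,-1.0,0],[-1,0,0,-0.2,0],[-1,0,0,-0.2,0],[-1,0,0,-0.1,0],[-1,0,0,-0.1,0],[-1,0,0,-0.1,0],[-1,0,0,-0.1,0]]]'

```text
time_s: 3.1
tcp_pos: [0.4779, -0.0264, 0.3049]
eef_rot: [-180.0, 0.0, -168.3]
contact_force: [-1.0, 0.0, 3.3]
gripper_width: 0.0007
gripper_force: 1.4
```

```bash
python3 - <<'E'
from plant import r
import cv2
b=r.capture("scene")[120:270,235:345]
cv2.imwrite("pics/s2.png",cv2.resize(b,None,fx=4,fy=4,interpolation=cv2.INTER_CUBIC))
print(r.get_state()["contact_force"],r.get_state()["tcp_pos"])
E
```

```text
[-0.54995049  0.44000507  2.66115521] [ 0.47791166 -0.02639675  0.3047584 ]
```

View pics/s2.png

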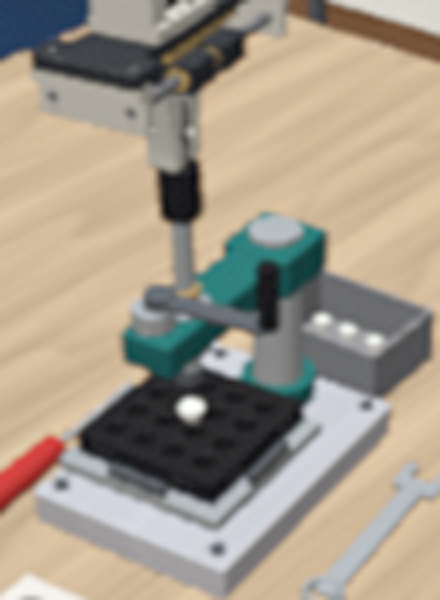

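The fingertips are on the knob at (180,168) and it moves at about 3 N. The foot's underside is near row 379 and the pin head's top near row 400, so the gap is about 20 mm.

Emit:
jog_arm --deltas '[[[-1,0,0,-0.1,0],[-1,0,0,-0.1,0],[-1,0,0,-0.1,0],[-1,0,0,-0.1,0],[-1,0,0,-0.1,0],[-1,0,0,-0.1,0],[-1,0,0,-0.1,0],[-1,0,0,-0.1,0]]]'

```text
time_s: 4.15
tcp_pos: [0.4779, -0.0264, 0.2965]
eef_rot: [180.0, 0.0, -168.3]
contact_force: [-0.6, 1.8, 3.0]
gripper_width: 0.0008
gripper_force: 1.4
```

Emit:
jog_arm --deltas '[[[-1,0,0,-0.04,0],[-1,0,0,-0.04,0],[-1,0,0,-0.04,0],[-1,0,0,-0.04,0],[-1,0,0,-0.04,0],[-1,0,0,-0.04,0],[-1,0,0,-0.04,0],[-1,0,0,0,0]]]'

```text
time_s: 5.15
tcp_pos: [0.4778, -0.0264, 0.2937]
eef_rot: [180.0, 0.0, -168.3]
contact_force: [1.1, 1.6, 2.3]
gripper_width: 0.0004
gripper_force: 1.0
```

```bash
python3 - <<'E'
from fit import *
import cv2
g=cv2.imread("pics/scene0.png")[:,:,1].astype(int)
print("rows 213..229, cols 276..290");print(g[213:229,276:290])
g=r.capture("scene")[:,:,1].astype(int);print(g[205:229,276:290])
W=model(np.load("q.npy"))[0]
for z in(.08,.085,.09,.095):
    P=np.array([proj("scene",W([.009*np.cos(t),.009*np.sin(t),z])) for t in np.linspace(0,6.3,60)]);print(z,P.min(0).round(1),P.max(0).round(1))
E
```

```text
rows 213..229, cols 276..290
[[ 79  73  67  66  71  85  86  81  67  55  45  50  66  91]
 [ 60  63  62  68  74  75  74  70  60  54  44  42  38  39]
 [ 49  46  47  60  69  71  68  64  53  40  37  35  37  34]
 [ 46  41  41  43  50  53  53  45  36  27  26  28  27  35]
 [ 32  34  42  39  36  37  38  35  31  25  28  31  31  40]
 [ 28  34  39  37  48  66  78  72  57  44  35  36  41  43]
 [ 35  38  36  57 112 165 186 176 147 105  57  40  43  43]
 [ 42  34  48 111 190 235 250 243 223 182 101  41  40  43]
 [ 42  39  69 159 228 255 255 255 251 220 134  45  41  46]
 [ 42  42  73 160 226 249 252 250 242 206 116  34  28  35]
 [ 44  43  53 118 187 219 226 219 196 143  66  21  25  27]
 [ 29  30  32  61 116 161 178 169 136  80  32  24  29  32]
 [ 24  28  27  34  53  89 116 114  90  53  36  40  39  40]
 [ 32  32  35  36  38  44  54  58  53  42  36  43  44  42]
 [ 42  45  41  42  37  27  24  28  29  30  34  42  41  42]
 [ 44  43  42  46  41  30  28  25  29  31  33  41  44  43]]
[[133 131 124 111  93  75  65  63  61  60  59  80 134 173]
 [129 123 108  87  71  66  64  63  60  59  67 110 172 198]
 [111 10
[... 724 characters left out ...]
7 187 177 148 106  55  37  42  42]
 [ 42  37  48 112 189 236 250 244 224 183 102  43  43  47]
 [ 42  37  70 161 229 255 255 255 253 222 136  48  42  44]
 [ 45  41  73 160 227 250 253 252 243 206 118  35  29  35]
 [ 44  43  53 118 189 220 227 221 198 143  66  21  23  25]
 [ 29  29  32  60 118 163 178 170 137  80  36  27  29  30]
 [ 26  27  26  33  54  91 115 115  92  53  39  40  40  39]
 [ 33  31  36  39  41  46  53  62  55  43  40  43  45  44]
 [ 42  43  43  40  35  29  26  24  29  29  34  39  41  46]
 [ 45  44  42  43  39  31  23  25  31  28  35  43  45  43]]
0.08 [278.5 221.4] [284.7 225. ]
0.085 [278.5 220. ] [284.6 223.6]
0.09 [278.4 218.7] [284.6 222.2]
0.095 [278.3 217.3] [284.5 220.8]
```

Emit:
jog_arm --deltas '[[[-1,0,0,-0.05,0],[-1,0,0,-0.05,0],[-1,0,0,-0.05,0],[-1,0,0,-0.05,0],[-1,0,0,-0.05,0],[-1,0,0,-0.05,0],[-1,0,0,-0.05,0],[-1,0,0,0,0]]]'

```text
time_s: 6.2
tcp_pos: [0.4778, -0.0265, 0.2902]
eef_rot: [-180.0, -0.0, -168.3]
contact_force: [1.4, 0.9, 1.8]
gripper_width: 0.0007
gripper_force: 1.1
```

```bash
cat > pin.py <<'E'
from plant import r
g=r.capture("scene")[:,:,1].astype(int);print(g[209:227,279:286]);print(r.get_state()["contact_force"].round(2),r.get_state()["tcp_pos"].round(5),r.tip_extent)
E
python3 pin.py
```

```text
[[ 62  65  61  66  76 108 159]
 [ 62  61  71  86 105 137 180]
 [ 63  73  95 114 116 110 130]
 [ 72  95 121 129 119  94  70]
 [ 85 118 134 134 122 101  69]
 [ 97 127 136 133 124 109  87]
 [111 132 138 134 122 114  93]
 [105 127 131 128 121 107  86]
 [ 83  98 107 105  97  80  64]
 [ 66  76  77  73  71  64  56]
 [ 65  93 103  99 102 104  86]
 [110 171 195 194 197 197 167]
 [160 228 252 254 254 251 221]
 [160 228 252 255 253 244 208]
 [120 189 221 227 221 198 145]
 [ 60 117 163 180 170 137  79]
 [ 31  53  90 115 115  92  54]
 [ 38  38  45  56  62  54  45]]
[1.53 0.11 1.92] [ 0.47778 -0.02648  0.29019] 0.019
```

Occlusion of the pin by the foot has just begun, which puts the gap at about 11 mm.

Emit:
jog_arm --deltas '[[[-1,0,0,-0.07,0],[-1,0,0,-0.07,0],[-1,0,0,-0.07,0],[-1,0,0,-0.07,0],[-1,0,0,-0.07,0],[-1,0,0,-0.07,0],[-1,0,0,-0.05,0],[-1,0,0,0,0]]]'

```text
time_s: 7.25
tcp_pos: [0.4778, -0.0265, 0.2855]
eef_rot: [-180.0, -0.0, -168.3]
contact_force: [1.2, 1.1, 1.6]
gripper_width: 0.0004
gripper_force: 0.9
```

```bash
python3 pin.py
```

```text
[[ 65  62  62  65  76 108 160]
 [ 59  63  71  86 105 136 179]
 [ 65  73  96 116 116 110 128]
 [ 70  98 120 130 120  94  70]
 [ 85 118 135 133 122  99  62]
 [ 89 125 137 132 123 103  72]
 [ 95 127 135 133 124 105  78]
 [107 132 138 134 125 111  91]
 [106 128 133 131 125 111  93]
 [ 85 107 115 116 110  96  77]
 [ 69  79  81  78  74  73  63]
 [ 78  90  85  80  87 105  99]
 [118 151 160 161 164 180 164]
 [142 196 219 222 220 218 189]
 [114 182 214 222 215 192 143]
 [ 61 119 163 180 171 138  81]
 [ 34  55  92 116 115  91  53]
 [ 39  37  45  57  60  54  44]]
[2.04 0.11 1.67] [ 0.47777 -0.02646  0.28546] 0.019
```

Emit:
jog_arm --deltas '[[[-1,0,0,-0.04,0],[-1,0,0,-0.04,0],[-1,0,0,-0.04,0],[-1,0,0,-0.04,0],[-1,0,0,-0.04,0],[-1,0,0,0,0]]]'

```text
time_s: 8.05
tcp_pos: [0.4778, -0.0265, 0.2835]
eef_rot: [-180.0, -0.0, -168.3]
contact_force: [0.2, -0.3, 2.3]
gripper_width: 0.0005
gripper_force: 1.0
```

```bash
python3 pin.py
```

```text
[[ 62  63  63  64  77 108 160]
 [ 63  61  70  87 106 136 179]
 [ 64  73  96 116 116 109 129]
 [ 72  95 121 129 120  95  68]
 [ 86 118 134 134 122  99  63]
 [ 88 123 137 132 122 103  71]
 [ 89 125 135 133 123 105  77]
 [ 99 127 138 134 125 112  95]
 [109 132 137 134 125 115 104]
 [100 122 128 127 120 108  91]
 [ 78  93 101  99  94  81  64]
 [ 65  76  77  76  76  70  59]
 [ 74  96 105 108 116 113  84]
 [100 148 171 179 184 169 121]
 [103 169 205 215 210 179 116]
 [ 62 121 165 181 173 141  82]
 [ 33  56  92 116 116  93  57]
 [ 39  37  44  56  58  55  43]]
[ 1.42 -0.14  2.13] [ 0.47778 -0.02647  0.2835 ] 0.019
```

Emit:
jog_arm --deltas '[[[-1,0,0,-0.02,0],[-1,0,0,-0.02,0],[-1,0,0,-0.02,0],[-1,0,0,-0.02,0],[-1,0,0,0,0]]]'

```text
time_s: 8.72
tcp_pos: [0.4778, -0.0265, 0.2827]
eef_rot: [-180.0, -0.0, -168.3]
contact_force: [0.8, 0.7, 2.5]
gripper_width: 0.0003
gripper_force: 1.2
```

Emit:
jog_arm --deltas '[[[-1,0,0,-0.01,0],[-1,0,0,-0.01,0],[-1,0,0,-0.01,0],[-1,0,0,-0.01,0],[-1,0,0,-0.01,0]]]'

```text
time_s: 9.35
tcp_pos: [0.4778, -0.0265, 0.2822]
eef_rot: [-180.0, -0.0, -168.3]
contact_force: [-0.5, -0.3, 3.2]
gripper_width: 0.0005
gripper_force: 1.3
```

Emit:
jog_arm --deltas '[[[-1,0,0,-0.01,0],[-1,0,0,-0.01,0],[-1,0,0,-0.01,0],[-1,0,0,-0.01,0],[-1,0,0,-0.01,0]]]'

```text
time_s: 9.98
tcp_pos: [0.4778, -0.0265, 0.2817]
eef_rot: [-180.0, -0.0, -168.3]
contact_force: [0.0, -0.3, 2.3]
gripper_width: 0.0006
gripper_force: 1.3
```

Emit:
jog_arm --deltas '[[[-1,0,0,-0.01,0],[-1,0,0,-0.01,0],[-1,0,0,-0.01,0],[-1,0,0,-0.01,0],[-1,0,0,-0.01,0]]]'

```text
time_s: 10.6
tcp_pos: [0.4778, -0.0264, 0.2812]
eef_rot: [180.0, -0.0, -168.3]
contact_force: [0.3, -0.7, 3.0]
gripper_width: 0.0001
gripper_force: 1.3
```

Emit:
jog_arm --deltas '[[[-1,0,0,-0.01,0],[-1,0,0,-0.01,0],[-1,0,0,-0.01,0],[-1,0,0,-0.01,0],[-1,0,0,-0.01,0]]]'

```text
time_s: 11.22
tcp_pos: [0.4778, -0.0264, 0.2808]
eef_rot: [180.0, 0.0, -168.3]
contact_force: [0.0, -1.1, 2.4]
gripper_width: 0.0003
gripper_force: 1.3
```

Emit:
jog_arm --deltas '[[[-1,0,0,-0.01,0],[-1,0,0,-0.01,0],[-1,0,0,-0.01,0],[-1,0,0,-0.01,0],[-1,0,0,-0.01,0]]]'

```text
time_s: 11.85
tcp_pos: [0.4778, -0.0264, 0.2804]
eef_rot: [-180.0, 0.0, -168.3]
contact_force: [-1.6, -0.8, 3.9]
gripper_width: 0.0002
gripper_force: 2.3
```

Emit:
jog_arm --deltas '[[[-1,0,0,0,0],[-1,0,0,0,0]]]'

```text
time_s: 12.1
tcp_pos: [0.4778, -0.0264, 0.2804]
eef_rot: [-180.0, 0.0, -168.3]
contact_force: [-0.9, -0.2, 5.1]
gripper_width: 0.0006
gripper_force: 2.4
```

```bash
python3 pin.py
```

```text
[[ 63  62  62  65  77 108 161]
 [ 61  63  73  86 104 137 180]
 [ 64  72  97 113 117 110 129]
 [ 72  95 121 129 120  93  69]
 [ 84 119 134 134 122 100  63]
 [ 87 125 135 134 122 103  70]
 [ 88 124 136 133 123 103  70]
 [ 94 129 137 134 123 106  76]
 [102 132 137 135 125 112  92]
 [104 129 137 134 125 115 101]
 [ 91 118 127 127 119 108  91]
 [ 70  90  98 100  92  81  68]
 [ 64  76  79  76  74  68  56]
 [ 68  90  94  93  92  89  70]
 [ 63 104 131 137 135 123  91]
 [ 47  91 141 159 152 126  78]
 [ 37  56  95 119 120  95  58]
 [ 37  42  46  56  60  54  43]]
[-0.77 -0.2   5.93] [ 0.47781 -0.02645  0.28038] 0.019
```

The force has risen to about 5.5 N at the expected height, so the foot is touching. I'll go a little firmer.

Emit:
jog_arm --deltas '[[[-1,0,0,-0.01,0],[-1,0,0,0,0],[-1,0,0,0,0]]]'

```text
time_s: 12.52
tcp_pos: [0.4778, -0.0264, 0.2803]
eef_rot: [-180.0, 0.0, -168.3]
contact_force: [-1.5, 0.2, 5.7]
gripper_width: 0.0007
gripper_force: 2.8
```

Emit:
jog_arm --deltas '[[[-1,0,0,-0.02,0],[-1,0,0,0,0],[-1,0,0,0,0]]]'

```text
time_s: 12.9
tcp_pos: [0.4778, -0.0265, 0.2803]
eef_rot: [-180.0, 0.0, -168.3]
contact_force: [-2.1, -0.0, 7.7]
gripper_width: 0.0007
gripper_force: 3.4
```

Emit:
jog_arm --deltas '[[[-1,0,0,-0.02,0],[-1,0,0,0,0],[-1,0,0,0,0],[-1,0,0,0,0]]]'

```text
time_s: 13.4
tcp_pos: [0.4779, -0.0265, 0.2803]
eef_rot: [-180.0, 0.0, -168.3]
contact_force: [-3.3, -0.5, 8.1]
gripper_width: 0.0004
gripper_force: 4.0
```

Emit:
jog_arm --deltas '[[[-1,0,0,0.1,0],[-1,0,0,1,0],[-1,0,0,5,0],[-0.1,2.9,-0.4,0,0],[-0.1,2.9,-0.4,0,0],[-0.1,2.9,-0.3,0,0],[-0.1,0,0,0,0],[-0.1,0,0,0,0]]]'

```text
time_s: 14.4
tcp_pos: [0.5645, -0.0374, 0.3406]
eef_rot: [180.0, -0.0, -168.3]
contact_force: [-0.2, 0.1, 0.1]
gripper_width: 0.0387
gripper_force: 0.0
```

```bash
python3 - <<'E'
from plant import r
import cv2,numpy as np
i=r.camera_info("wrist");w=r.capture("wrist");b=r.capture("scene")[110:260,235:345]
cv2.imwrite("pics/s3.png",np.hstack([cv2.resize(b,(293,400),interpolation=cv2.INTER_CUBIC),w[:,70:570]]))
print(i,r.get_state()["tcp_pos"])
E
python3 pin.py
```

```text
{'fx': 309.70691628693146, 'fy': 309.70691628693146, 'cx': 317.3739540748131, 'cy': 198.7460265963145, 'view': array([[-2.03629583e-01,  9.79047569e-01, -9.22256913e-04,
         1.52942982e-01],
       [-9.33569820e-01, -1.94454377e-01, -3.01056284e-01,
         5.86456140e-01],
       [-2.94927760e-01, -6.04429745e-02,  9.53605927e-01,
        -3.17578955e-01],
       [ 0.00000000e+00,  0.00000000e+00,  0.00000000e+00,
         1.00000000e+00]])} [ 0.56428899 -0.03736046  0.34108018]
[[ 62  63  62  67  76 109 161]
 [ 63  62  72  87 104 135 180]
 [ 64  72  95 114 117 109 129]
 [ 71  95 120 129 121  93  70]
 [ 85 118 135 134 123  99  62]
 [ 90 124 137 135 122 103  72]
 [ 89 126 135 132 122 103  72]
 [ 94 127 137 133 124 106  78]
 [102 130 138 133 125 113  92]
 [106 130 138 133 127 116 100]
 [ 93 118 129 127 118 109  91]
 [ 71  90  99  99  93  82  68]
 [ 65  77  79  76  75  67  56]
 [ 68  88  96  92  91  82  57]
 [ 66 104 131 137 132 112  69]
 [ 46  92 140 160 152 124  72]
 [ 36  58  94 119 118  96  58]
 [ 39  41  47  57  62  54  44]]
[-0.3   0.21 -0.28] [ 0.5643  -0.03737  0.34126] 0.019
```

View pics/s3.png

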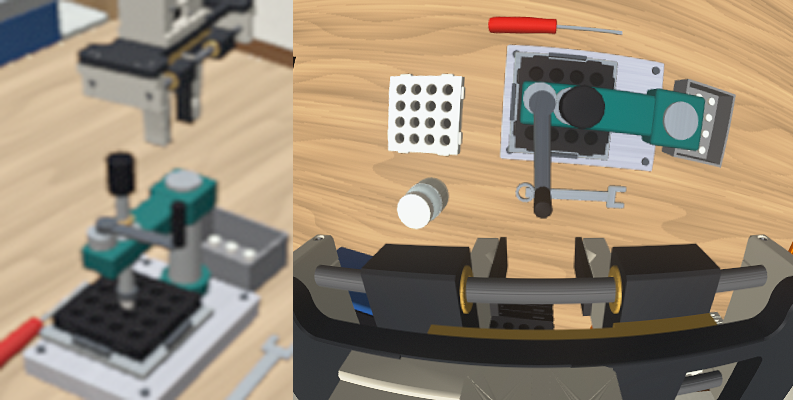

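The foot sits on the pin and the fingers stand above the post. In the wrist view the post top is at about (320,209), the pivot at (320,100) and the knob at (359,106). I'll check these against the model.

```bash
python3 - <<'E'
from fit import *
i=r.camera_info("wrist");V=np.array(i["view"]);f=i["fx"]
W,piv,post,kn=model(np.load("q.npy"))
kn=[0,0,.2613]
def ray(u,v):
    d=np.array([u-i["cx"],v-i["cy"]]);n=np.hypot(*d);t=n/f
    c=np.array([np.sin(t)*d[0]/n,-np.sin(t)*d[1]/n,-np.cos(t)])
    return V[:3,:3].T@c
o=-V[:3,:3].T@V[:3,3]
for (u,v),p in(((320,209),post),((320,100),piv),((359,106),kn)):
    d=ray(u,v);p=W(p);print((o+d*(p[2]-o[2])/d[2]).round(4),p.round(4))
E
```

```text
[ 0.566 -0.036  0.244] [ 0.565  -0.0373  0.244 ]
[ 0.4809 -0.0535  0.198 ] [ 0.4818 -0.0547  0.198 ]
[ 0.4799 -0.0263  0.2613] [ 0.4781 -0.026   0.2613]
```

The match is within 2 mm. I'll lower the fingers round the post and narrow the jaws to about 20 mm.

Emit:
jog_arm --deltas '[[[-0.1,0.1,0.1,-3,0],[-0.1,0,0,-3,0],[-0.1,0,0,-2,0],[-0.1,0,0,-1.6,0],[-0.1,0,0,-1,0],[-0.545,0,0,0,0],[-0.545,0,0,0,0],[-0.545,0,0,0,0]]]'

```text
time_s: 15.55
tcp_pos: [0.5662, -0.0364, 0.2355]
eef_rot: [-180.0, 0.1, -168.3]
contact_force: [-0.5, 0.4, 0.8]
gripper_width: 0.0208
gripper_force: 0.0
```

```bash
python3 - <<'E'
import numpy as np
t=.205-np.arange(0,1.75,.1);P=100*np.c_[.4813+.086*np.cos(t),-.0541+.086*np.sin(t)]
print(P[0],np.diff(P,axis=0).round(2).tolist(),t[-1])
E
```

```text
[56.54992447 -3.65932242] [[0.13, -0.85], [0.05, -0.86], [-0.04, -0.86], [-0.12, -0.85], [-0.21, -0.83], [-0.29, -0.81], [-0.37, -0.78], [-0.45, -0.74], [-0.52, -0.69], [-0.58, -0.63], [-0.64, -0.57], [-0.7, -0.5], [-0.74, -0.43], [-0.78, -0.36], [-0.81, -0.28], [-0.84, -0.19], [-0.85, -0.11]] -1.495
```

Emit:
jog_arm --deltas '[[[-0.545,0.13,-0.85,0,-0.1],[-0.545,0.05,-0.86,0,-0.1],[-0.545,-0.04,-0.86,0,-0.1],[-0.545,-0.12,-0.85,0,-0.1],[-0.545,-0.21,-0.83,0,-0.1],[-0.545,-0.29,-0.81,0,-0.1],[-0.545,-0.37,-0.78,0,-0.1],[-0.545,-0.45,-0.74,0,-0.1]]]'

```text
time_s: 16.55
tcp_pos: [0.5532, -0.1015, 0.2352]
eef_rot: [179.9, 0.0, 145.7]
contact_force: [-0.9, 5.1, 1.8]
gripper_width: 0.0196
gripper_force: 2.1
```

Emit:
jog_arm --deltas '[[[-0.545,-0.52,-0.69,0,-0.1],[-0.545,-0.58,-0.63,0,-0.1],[-0.545,-0.64,-0.57,0,-0.1],[-0.545,-0.7,-0.5,0,-0.1]]]'

```text
time_s: 17.05
tcp_pos: [0.5292, -0.1253, 0.2352]
eef_rot: [179.8, -0.0, 122.8]
contact_force: [3.0, 6.1, -0.9]
gripper_width: 0.0203
gripper_force: 2.6
```

Emit:
jog_arm --deltas '[[[-0.545,-0.37,-0.22,0,-0.05],[-0.545,-0.37,-0.21,0,-0.05],[-0.545,-0.39,-0.18,0,-0.05],[-0.545,-0.39,-0.18,0,-0.05]]]'

```text
time_s: 17.55
tcp_pos: [0.5153, -0.1324, 0.2353]
eef_rot: [179.7, -0.0, 111.5]
contact_force: [8.0, 8.6, -3.7]
gripper_width: 0.02
gripper_force: 5.1
```

Emit:
jog_arm --deltas '[[[-0.545,-0.4,-0.15,0,-0.05],[-0.545,-0.41,-0.13,0,-0.05],[-0.545,-0.41,-0.1,0,-0.05],[-0.545,-0.42,-0.08,0,-0.05]]]'

```text
time_s: 18.05
tcp_pos: [0.5011, -0.1446, 0.2358]
eef_rot: [179.4, -0.9, 100.7]
contact_force: [6.2, 5.6, -0.1]
gripper_width: 0.02
gripper_force: 3.1
```

Emit:
jog_arm --deltas '[[[-0.545,-0.2,-0.04,0,-0.03],[-0.545,-0.2,-0.04,0,-0.02],[-0.545,-0.2,-0.02,0,0],[-0.545,0,0,0,0]]]'

```text
time_s: 18.55
tcp_pos: [0.4916, -0.1571, 0.2343]
eef_rot: [179.8, -1.6, 98.5]
contact_force: [0.5, -0.7, 0.3]
gripper_width: 0.0199
gripper_force: 0.0
```

```bash
python3 - <<'E'
from plant import r
import cv2,numpy as np
s=r.get_state();print(s["joints"].round(1),s["tcp_pos"],s["eef_rot"],s["contact_force"])
w=r.capture("wrist");b=r.capture("scene")[110:260,235:345]
cv2.imwrite("pics/s4.png",np.hstack([cv2.resize(b,(293,400),interpolation=cv2.INTER_CUBIC),w[:,70:570]]))
E
```

```text
[   2.9    6.3  -19.    -1.8  -64.7 -173.6] [ 0.49156581 -0.15709154  0.23429126] [179.82299969  -1.60665247  98.53080515] [ 0.49177418 -0.70298419  0.26553405]
```

View pics/s4.png

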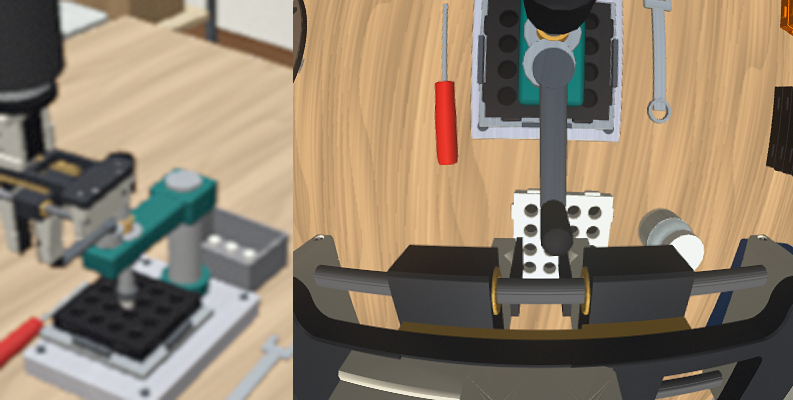

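The last joint is at its limit (-173.6), so the jaws drifted outward along the post. Next I'll measure the lever angle.

```bash
cat > lev.py <<'E'
from fit import *
import sys
i=r.camera_info("wrist");V=np.array(i["view"]);f=i["fx"]
o=-V[:3,:3].T@V[:3,3]
def at(u,v,z):
    d=np.array([u-i["cx"],v-i["cy"]]);n=np.hypot(*d);t=n/f
    c=V[:3,:3].T@np.array([np.sin(t)*d[0]/n,-np.sin(t)*d[1]/n,-np.cos(t)])
    return o+c*(z-o[2])/c[2]
u,v,pu,pv=map(float,sys.argv[1:])
p=at(u,v,.244);q=at(pu,pv,.198);print(p,q)
for c in(q,np.array([.4813,-.0541,0])):
    d=p-c;a=np.arctan2(d[1],d[0]);print("R",np.hypot(d[0],d[1]),"lever",.2+.128-a)
E
python3 lev.py 334 242 327 62
```

```text
[ 0.49727889 -0.13719995  0.244     ] [ 0.48208435 -0.05086458  0.198     ]
R 0.08766225140157605 lever 1.7245859275677675
R 0.08462225973732745 lever 1.7088296804420067
```

The lever is at about 1.71, almost at the stop. I'll back the wrist joint off, put the jaws round the post again and press it against the stop.

Emit:
jog_arm --deltas '[[[-0.2,0.2,-0.2,0,0.15],[-0.2,0.2,0,0,0.15],[-0.2,0.15,0,0,0],[-0.2,0,0,0,0]]]'

```text
time_s: 19.15
tcp_pos: [0.4975, -0.1588, 0.2342]
eef_rot: [179.8, -1.6, 115.6]
contact_force: [0.9, 0.3, -0.1]
gripper_width: 0.0352
gripper_force: 0.0
```

```bash
python3 - <<'E'
from plant import r
s=r.get_state();print(s["joints"].round(1),s["tcp_pos"],s["eef_rot"],s["contact_force"],s["gripper_width"])
E
```

```text
[   2.7    7.2  -18.    -1.7  -65.3 -156.4] [ 0.49752579 -0.15881791  0.23423525] [179.81334445  -1.61549116 115.55202091] [ 0.85342661  0.26266033 -0.09689984] 0.03516387635207152
```

Emit:
jog_arm --deltas '[[[-0.2,0,0.7,0,0],[-0.2,0,0.7,0,0],[-0.2,0,0.7,0,0],[-0.545,0,0,0,0],[-0.545,0,0,0,0],[-0.545,0,0,0,0]]]'

```text
time_s: 19.9
tcp_pos: [0.4974, -0.138, 0.2343]
eef_rot: [179.8, -1.6, 115.7]
contact_force: [0.9, -0.1, 1.2]
gripper_width: 0.0206
gripper_force: 0.0
```

Emit:
jog_arm --deltas '[[[-0.545,-0.2,0,0,0],[-0.545,-0.1,0,0,0],[-0.545,-0.1,0,0,0],[-0.545,0,0,0,0]]]'

```text
time_s: 20.4
tcp_pos: [0.4942, -0.1378, 0.2345]
eef_rot: [179.7, -1.6, 115.7]
contact_force: [4.2, -1.2, -1.8]
gripper_width: 0.02
gripper_force: 2.0
```

Emit:
jog_arm --deltas '[[[-0.545,-0.1,0,0,0],[-0.545,-0.1,0,0,0],[-0.545,0,0,0,0]]]'

```text
time_s: 20.78
tcp_pos: [0.4938, -0.1376, 0.2348]
eef_rot: [179.6, -1.5, 115.7]
contact_force: [9.7, -0.0, -5.0]
gripper_width: 0.0199
gripper_force: 4.5
```

Emit:
jog_arm --deltas '[[[-0.545,-0.1,0,0,0],[-0.545,-0.1,0,0,0],[-0.545,0,0,0,0]]]'

```text
time_s: 21.15
tcp_pos: [0.4935, -0.1374, 0.2351]
eef_rot: [179.4, -1.4, 115.8]
contact_force: [15.7, 1.2, -7.2]
gripper_width: 0.0196
gripper_force: 7.0
```

The lever is against its hard stop: 15.7 N with hardly any motion. I'll release and retreat.

Emit:
jog_arm --deltas '[[[-0.545,0.3,0,0,0],[-0.2,0.2,0,0,0],[-0.2,0,0,0,0],[-0.2,0,0,0,0],[-0.2,0,0,2,0],[-0.2,0,0,4,0],[-0.2,0,-3,4,0],[-0.2,0,0,0,0]]]'

```text
time_s: 22.15
tcp_pos: [0.4955, -0.1694, 0.3376]
eef_rot: [179.6, -1.4, 115.7]
contact_force: [0.8, 0.3, -0.4]
gripper_width: 0.0353
gripper_force: 0.0
```

```bash
python3 - <<'E'
from plant import r
import cv2,numpy as np
s=r.get_state();print(s["tcp_pos"],s["contact_force"],s["joints"].round(1))
w=r.capture("wrist");b=r.capture("scene")[110:260,235:345]
cv2.imwrite("pics/s5.png",np.hstack([cv2.resize(b,(293,400),interpolation=cv2.INTER_CUBIC),w[:,70:570]]))
E
python3 pin.py
```

```text
[ 0.49545975 -0.16942817  0.33758503] [ 0.79276552  0.31861397 -0.42674057] [   1.5    3.8   -8.4   -1.5  -78.  -155.5]
[[ 63  63  61  65  76 109 159]
 [ 64  61  70  86 105 137 179]
 [ 62  71  95 114 114 110 127]
 [ 71  96 120 130 120  94  69]
 [ 86 117 133 133 123  98  64]
 [ 88 124 137 134 123 103  73]
 [ 88 125 136 132 123 104  70]
 [ 94 127 135 132 124 105  76]
 [102 130 138 134 124 112  91]
 [105 129 137 134 126 114  99]
 [ 93 118 128 126 118 107  90]
 [ 72  90 100  99  93  81  67]
 [ 65  76  78  75  73  67  57]
 [ 66  88  95  91  90  81  59]
 [ 65 105 131 137 133 111  67]
 [ 45  93 141 159 152 122  72]
 [ 35  58  94 118 120  95  59]
 [ 39  37  46  54  61  54  44]]
[0.59 1.18 0.41] [ 0.49384 -0.16778  0.33356] 0.019
```

View pics/s5.png

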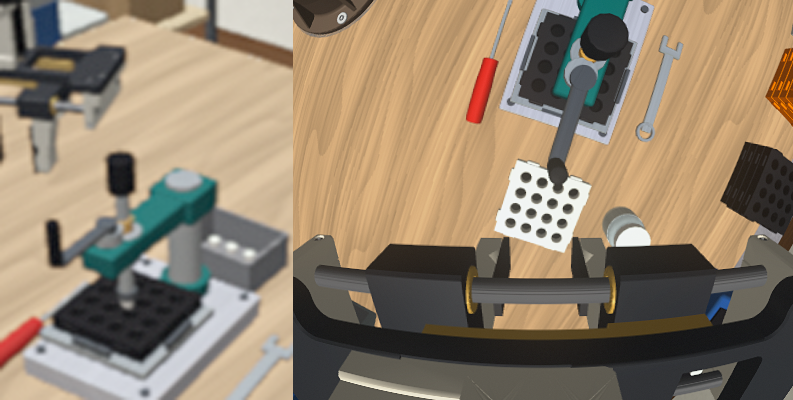

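The lever lies along the stand's -y at its stop, the foot is still on the pin (scene pixels unchanged), and the loose things are undisturbed. I'll let the arm settle and hand in.

Emit:
jog_arm --deltas '[[[-0.2,0,0,0,0],[-0.2,0,0,0,0],[-0.2,0,0,0,0]]]'

```text
time_s: 22.68
tcp_pos: [0.4944, -0.1677, 0.334]
eef_rot: [179.8, -1.6, 115.7]
contact_force: [-0.9, 0.7, 0.7]
gripper_width: 0.0349
gripper_force: 0.0
```

```bash
python3 -c "
from plant import r
print(r.get_state()['tcp_pos'],r.get_state()['qd'].round(1))
print(r.close_job())"
```

```text
[ 0.49441815 -0.16771699  0.33396372] [-0.1 -0.2  0.3  0.   0.1  0.1]
the job is handed in; nothing more can be done
None
```

The foot was set on the pin with an estimated 5 N, the clamp lever was turned to its hard stop and released, and the job was handed in at about 22.7 s; no verdict came back, and the cam's force could not be measured.

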